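Pin the gauge rest and hold the slant gauge on its mark

ROBOT

A 6-joint arm with a two-finger parallel gripper is mounted at the origin on the work surface. World frame = base frame: x ahead of the robot, y to its left, z up, the work surface at z = 0. Lengths are in m, angles in rad, forces in N, time in s.
With the tool pointing down it reaches from about 0.275 to 0.75 m from the base axis. Payload 10.2 kg.
Tool frame: the origin (TCP) lies on the centre line of the jaws, within the pads' length; the fingertips stand 14 mm ahead of it and the grasp point (between the pads) lies 5 mm behind it; z points along the fingers, y is the direction in which the jaws open and shut (so a half turn about z gives the same grasp; the last joint's range is limited). The gripper opens to 85 mm and grips with 20 to 120 N. Pads are 22 mm wide; open, the fingers measure 114 mm over their backs; the gripper's body (76 mm by 85 mm) begins 54 mm behind the grasp point. The pads swing forward as they close: fully open they stand 13 mm farther back than shut.
Start: joints at [0.915, 0.313, 1.498, -0, 1.331, -0.223], TCP at [0.22, 0.477, 0.245] pointing down, gripper open.
Joint ranges: [-2.94, 2.94], [-0.97, 2.17], [0.19, 2.56], [-1.23, 4.37], [0.02, 3.11], [-2.88, 2.88]. Speed limits (rad/s): [2.39, 2.39, 3.01, 3.14, 3.14, 3.14].

INTERFACE

Orientations are given as a rotation vector (axis times angle).
In Python, from station import manip, imaging, ticket gives the robot as it stands. The module is installed in compiled form; this text tells all that it offers.
- The arm moves only by the tool step_arm, never from a script. Its argument "deltas" is a list of rows, each an object with "dp": the shift along the world's x, y, z in units of 0.4 m (1.0 is 0.4 m), a list of three; "dr": the turn, a rotation vector about the world's x, y, z in units of 60 degrees (1.0 is 60 degrees), a list of three. A call has 1 to 5 rows; each row is the pose to reach, as a shift and turn from the pose commanded when the call began; what a row does not reach only later rows make up. A row lasts 1/10 s, in which the tool goes at most 50 mm and 8.59 degrees, less where a joint would pass 70% of its speed; a pose out of reach is approached as far as the arm can. A call with a number of a shift or a turn outside -1 to 1 is refused whole. A call with a gripper value outside its range is refused whole. "grip" is the opening, from 0 (shut) to 1 (fully open), set as the call begins (left out, the last holds). The fingers move at their own pace and stop on an object; "grip_force" is the grip in N (left out, the last holds). Time passes only in rows, so rows that repeat a pose let the fingers close. It gives the time, the measured TCP pose, the force and the opening at its end, in the units of the state.
- manip.get_state(): the state, without advancing time (a new reading comes with each control period).
- imaging.snapshot(name): name is "side" or "top" or "wrist"; returns a dict with "frame" (384x512x3 uint8, red, green, blue), "intrinsics" (3x3 intrinsics, pixels), "eye" and "orientation" of the camera in the world. Camera axes: x right, y up, looking along -z (the intrinsics and any distortion apply to the point x, -y, -z); pixel columns grow to the right and rows downward; lengths in m; the calibration is good to about 2 mm. A picture is of the moment at which its call begins. There is no depth.
- ticket.sign_off(): hands the job in, once; it reports no verdict.
The state is a dict: "time_s": time; "joints": joint angles; "joint_velocities": joint speeds; "effort": joint torques, N m; "tool_pos": TCP position; "orientation": TCP orientation; "ft_force": force on the tool from outside, world axes, zero at the start; "ft_torque": the same for the moment, N m; "finger_gap": finger opening in m.
Only numpy, scipy, OpenCV 4.12 (cv2) and the standard library are available. Lean on these libraries where they do the work, as an engineer would, in place of code of your own. Each camera call takes 0.05 s, during which the arm holds its last target.

TASK

Get the slant gauge ready to be clamped. First push the headed pin fully home through the fork and lug of the rest stand; then take the pendulum angle gauge by its stem, set the groove of its foot over the round ridge of the stud, and rock it there until its swinging pointer settles on the index mark. Finish while still holding it like that, resting on the stud; do not let go, and leave the other lab ware where it is.

Things in the scene. Friction and masses are not known exactly. Their poses are not given: they have to be found in the camera images.
- stand: Fixed steel and aluminium rest stand, grey base plate 210 x 90 x 8 mm on the bench. Origin on the bench directly under the middle of the stud; z up. Its x axis runs along the stud's ridge; the fork with the pin lies 105 mm from the origin on the -x side (robot side), the fork's upper face at 44 mm, outer size 44 x 44 mm. Position and yaw (-0.2 to 0.6 rad) vary.
- stud: The stud fixed on the stand: upright steel web 46 mm long (x) and 12 mm thick (y), topped by a horizontal round ridge bar of 14 mm diameter, 46 mm long along x, its axis 53 mm and its top 60 mm above the bench. Origin 8 mm above the bench under the middle of the ridge; same axes as the stand. Rigid. The space beside the web is clear for the gauge to lean.
- stud_top (a point): Middle of the top of the stud's ridge, 60 mm above the bench.
- pin (a joint): How far the upright headed pin has been pushed down, m: 0 = head 30 mm proud of the fork's upper face, 0.030 = fully home (head seated on the fork). Starts at 0 to 0.012. Snug: it takes about 4 to 6 N, stays where it is left, moves only straight down or up.
- pin_head (a point): Centre of the top face of the pin's flat round head (20 mm diameter, 6 mm thick; shank 10 mm). 50 mm above the bench when home, up to 80 mm before.
- gauge: Pendulum angle gauge, loose, 0.28 to 0.44 kg, standing upright on the bench at the start. Origin: centre of the underside of its foot; z up, x out of the dial face (roughly away from the robot, yaw -0.2 to 0.7 rad), y along the foot. Foot 40 (x) x 120 (y) x 16 mm. Round dial plate 130 mm diameter, 12 mm thick, centre at z = 81 mm, top at 146 mm.
- gauge_stem (a point): Point in the gauge's grip stem, at z = 174 mm on the gauge's z axis. The stem is a plain upright block on top of the dial, 20 (x) x 24 (y) mm, from z = 146 to 195 mm.
- gauge_groove (a point): Middle of the roof of the groove in the underside of the gauge's foot, at z = 6 mm on its z axis. The groove runs along the gauge's x across the middle of the foot, 24 mm wide and 6 mm deep; set on the stud, its roof rests on the top of the ridge.
- pointer (a joint): Angle of the free swinging pendulum pointer relative to the dial, rad; pivot at the dial centre, it always hangs plumb and settles in about 1 s after a gentle move. 0 with the gauge upright; equals the gauge's lean, positive when the gauge is turned right-handed about its own +x (stem leans to its -y side, pointer tip goes to the -y side of the dial).
- index (a joint): Angle of the preset index mark on the dial's lower rim, same zero and sense as the pointer; 0.16 to 0.36 rad, cannot be moved by touch. The pointer is on the mark when both angles are equal.
- pointer_tip (a point): Tip of the pointer, 55 mm from the pivot, 10.5 mm in front of the gauge's mid plane.
- index_tip (a point): Inner tip of the short dark index mark (7 mm wide, 9 mm long, on the rim), 55 mm from the pivot, same plane as the pointer tip.
- tipbox: Bystander: white pipette-tip box 85 x 115 x 50 mm, origin under its centre.
- bottle: Bystander: amber bottle, 60 mm diameter, 130 mm tall, origin under its centre.
- tuberack: Bystander: grey tube rack 75 x 110 x 40 mm, with tubes 60 mm, origin under its centre.

How it is judged:
By the outcome, as a careful person would: the job done as asked, in the order asked, and still so for the second after the job is handed in, while the arm keeps its last pose, push and grip.
It also fails if it takes over 51 s, if anything falls off the work surface, if the arm or the gripper's body presses on something with over 40 N, if the wrist force passes 120 N, or if a joint passes its speed limit or range.

## Working session

There is one attempt and no reset: what is moved stays moved. The work goes in short steps, Python scripts to look and compute and a tool call to move; the robot and the scene stay as the last step left them, time stands still between calls to the robot, and variables do not carry over. Pictures are saved under pics/ and viewed, and the job is handed in when it is done.

Besides the shell and the picture viewer there is one more tool, called after "Request:" as a command line: name --argument value ..., lists and objects as JSON in quotes. step_arm: Moves the arm, as the interface text tells. Its arguments: {"type":"object","properties":{"deltas":{"type":"array"},"grip":{"type":"number"},"grip_force":{"type":"number"}},"required":["deltas"]}

```bash
mkdir -p pics
cat > h.py <<'E'
import numpy as np, cv2
from scipy.spatial.transform import Rotation as R
from station import manip, imaging, ticket
def rot(o):
    o=np.array(o,float)
    if o.shape==(3,3): return o
    if o.shape==(3,): return R.from_rotvec(o).as_matrix()
    return R.from_quat(o).as_matrix()
def snap(n,tag):
    s=imaging.snapshot(n); cv2.imwrite(f'pics/{tag}.png',s['frame'][:,:,::-1])
    np.savez(f'pics/{tag}.npz',**{k:np.array(v) for k,v in s.items()}); return s
def load(tag): return dict(np.load(f'pics/{tag}.npz'))
def ray(s,u,v):
    K=np.array(s['intrinsics']); d=np.linalg.inv(K)@[u,v,1]; d=np.array([d[0],-d[1],-d[2]])
    d=rot(s['orientation'])@d; return np.array(s['eye']),d/np.linalg.norm(d)
def onz(s,u,v,z):
    e,d=ray(s,u,v); return e+d*(z-e[2])/d[2]
def tri(a,b):
    (e1,d1),(e2,d2)=a,b
    A=np.stack([d1,-d2],1); t=np.linalg.lstsq(A,e2-e1,rcond=None)[0]
    p,q=e1+t[0]*d1,e2+t[1]*d2; return (p+q)/2,np.linalg.norm(p-q)
def proj(s,P):
    P=rot(s['orientation']).T@(np.array(P)-s['eye']); p=np.array(s['intrinsics'])@[P[0],-P[1],-P[2]]; return p[:2]/p[2]
E
python3 - <<'E'
from h import *
for n in ['side','top','wrist']:
    s=snap(n,n+'0'); print(n,{k:np.round(v,4).tolist() for k,v in s.items() if k!='frame'}, s.keys())
print(manip.get_state())
E
```

```text
side {'intrinsics': [[468.8629, 0.0, 255.3894], [0.0, 468.8629, 192.5817], [0.0, 0.0, 1.0]], 'eye': [0.1165, -0.9203, 1.3968], 'orientation': [0.6636, -0.1582, -0.4146]} dict_keys(['frame', 'intrinsics', 'eye', 'orientation'])
top {'intrinsics': [[471.1558, 0.0, 257.6473], [0.0, 471.1558, 196.2047], [0.0, 0.0, 1.0]], 'eye': [0.2998, 0.0313, 1.7211], 'orientation': [0.1201, -0.127, -1.553]} dict_keys(['frame', 'intrinsics', 'eye', 'orientation'])
wrist {'intrinsics': [[309.9544, 0.0, 254.1832], [0.0, 309.9544, 196.4908], [0.0, 0.0, 1.0]], 'eye': [0.1485, 0.5096, 0.3733], 'orientation': [-0.2806, -0.1772, 1.1281]} dict_keys(['frame', 'intrinsics', 'eye', 'orientation'])
{'time_s': 0.15, 'joints': array([ 9.14619777e-01,  3.13298958e-01,  1.49823796e+00, -2.95440079e-05,
        1.33098096e+00, -2.23389205e-01]), 'joint_velocities': array([ 2.51745598e-04, -1.74608075e-03, -2.09161950e-03, -7.25290756e-05,
       -1.29974533e-04,  9.63492892e-04]), 'effort': array([ 2.23012103e-03, -4.12366068e+01, -2.59799266e+01, -1.46265588e-04,
        3.25969682e-03, -3.32871241e-05]), 'tool_pos': array([0.22009236, 0.47645119, 0.24488732]), 'orientation': array([-6.74437760e-01, -3.06796751e+00,  1.33406874e-03]), 'ft_force': array([ 0.58240216, -0.98606995,  0.48005674]), 'ft_torque': array([ 0.00209997, -0.01395092, -0.01193663]), 'finger_gap': 0.0852011846947818}
```

View pics/side0.png

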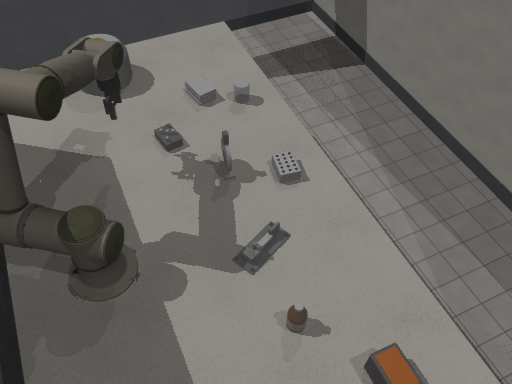

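View pics/top0.png

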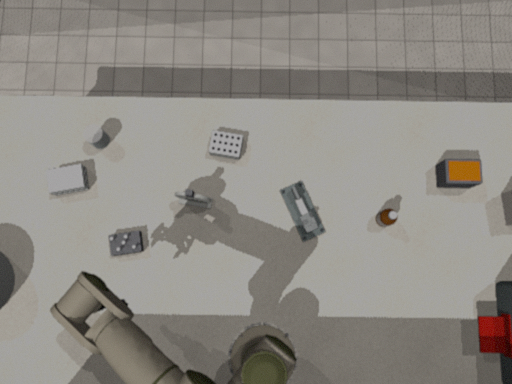

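View pics/wrist0.png

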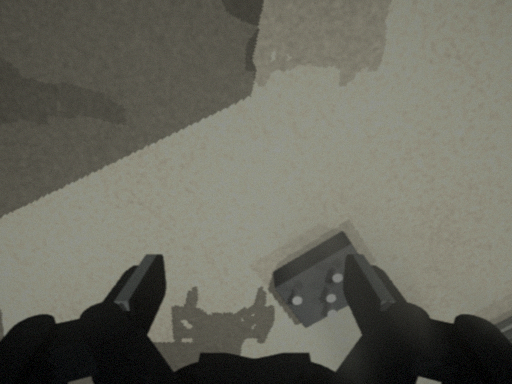

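The side view shows the gauge near (227,155) and the stand near (262,247). In the top view they are near (193,198) and (302,210). I'll zoom in on both.

Run:
```python
from h import *
a=cv2.imread('pics/side0.png');b=cv2.imread('pics/top0.png')
def c(i,x,y,w=72,h=54,f=5.5): return cv2.resize(i[y:y+h,x:x+w],(400,300),interpolation=cv2.INTER_CUBIC)
o=np.vstack([np.hstack([c(a,226,220),c(a,195,125)]),np.hstack([c(b,266,184),c(b,157,171)])])
cv2.imwrite('pics/crop0.png',np.clip(o*1.5,0,255).astype('uint8'))
s,t=load('side0'),load('top0')
for n,uv in dict(standctr=(302,210),gauge=(193,198)).items(): print(n,onz(t,*uv,0.05))
for n,uv in dict(standctr=(262,247),).items(): print(n,onz(s,*uv,0.03))
```

```text
standctr [ 0.51788736 -0.13352219  0.05      ]
gauge [0.55558278 0.25752806 0.05      ]
standctr [ 0.51398339 -0.1567222   0.03      ]
```

View pics/crop0.png

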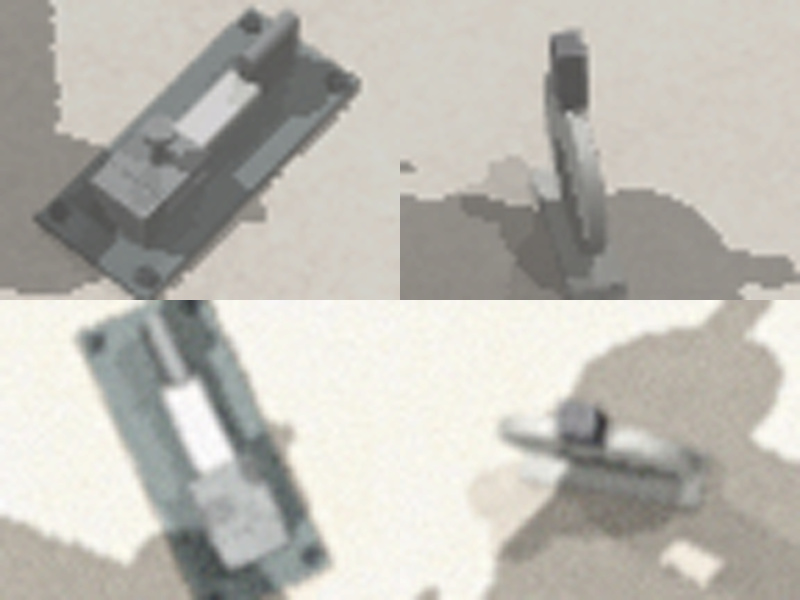

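Run:
```python
from h import *
s,t=load('side0'),load('top0')
def S(x,y): return ray(s,226+x*72/400,220+y*54/300)
def T(x,y): return ray(t,266+x*72/400,184+(y-300)*54/300)
print('head',tri(S(165,140),T(257,457)))
print('ridge near',tri(S(243,78),T(185,382)))
print('ridge far',tri(S(288,20),T(152,318)))
def S2(x,y): return ray(s,195+(x-400)*.18,125+y*.18)
def T2(x,y): return ray(t,157+(x-400)*.18,171+(y-300)*.18)
print('stem top',tri(S2(567,42),T2(583,415)))
for q in [(100,555),(225,585)]: pass
# foot ends at top view, z=0.016
for p in [(520,470),(700,495)]:
    e,d=T2(*p); print(e+d*(0.016-e[2])/d[2])
st=manip.get_state(); Rt=rot(st['orientation']); w=load('wrist0'); print(Rt, Rt.T@(w['eye']-st['tool_pos']), Rt.T@rot(w['orientation']))
```

```text
head (array([ 0.4971714 , -0.16531506,  0.06985348]), np.float64(0.021552476088445873))
ridge near (array([ 0.55954932, -0.12478534,  0.03804583]), np.float64(0.0014677158657067037))
ridge far (array([ 0.60066336, -0.10267276,  0.04768528]), np.float64(0.0002778225976042086))
stem top (array([0.55337527, 0.24827194, 0.19818267]), np.float64(0.0005179024990098478))
[0.54670681 0.31423885 0.016     ]
[0.53184213 0.19542564 0.016     ]
[[-9.07803159e-01  4.19396151e-01 -5.41728567e-04]
 [ 4.19396464e-01  9.07802866e-01 -7.50586407e-04]
 [ 1.76989695e-04 -9.08583756e-04 -9.99999572e-01]] [ 7.89731903e-02 -4.16881846e-05 -1.28441423e-01] [[-3.62935680e-04  9.50944024e-01  3.09362784e-01]
 [ 9.99999552e-01  7.46732749e-05  9.43634552e-04]
 [ 8.74242506e-04  3.09362988e-01 -9.50943625e-01]]
```

Request:
step_arm --deltas '[{"dp":[0.233,-0.527,0],"dr":[0,0,-0.703]},{"dp":[0.233,-0.527,0],"dr":[0,0,-0.703]},{"dp":[0.233,-0.527,0],"dr":[0,0,-0.703]},{"dp":[0.233,-0.527,0],"dr":[0,0,-0.703]},{"dp":[0.233,-0.527,0],"dr":[0,0,-0.703]}]' --grip 0

```text
time_s: 0.65
tool_pos: [0.314, 0.2633, 0.2453]
orientation: [1.743, 2.613, -0.0]
ft_force: [-0.2, 0.5, -0.3]
finger_gap: 0.0123
```

Request:
step_arm --deltas '[{"dp":[0.233,-0.527,0],"dr":[0,0,-0.703]},{"dp":[0.233,-0.527,0],"dr":[0,0,-0.703]},{"dp":[0.233,-0.527,0],"dr":[0,0,-0.703]},{"dp":[0.233,-0.527,0],"dr":[0,0,-0.703]},{"dp":[0.233,-0.527,0],"dr":[0,0,-0.703]}]'

```text
time_s: 1.15
tool_pos: [0.4073, 0.0522, 0.2452]
orientation: [2.567, 1.81, -0.0]
ft_force: [0.1, 1.2, 0.1]
finger_gap: 0.0001
```

Request:
step_arm --deltas '[{"dp":[0.233,-0.527,0],"dr":[0,0,-0.703]},{"dp":[0.233,-0.527,0],"dr":[0,0,-0.703]},{"dp":[0.233,-0.527,0],"dr":[0,0,-0.703]},{"dp":[0.233,-0.527,0],"dr":[0,0,-0.703]},{"dp":[0.233,-0.527,0],"dr":[0,0,-0.703]}]'

```text
time_s: 1.65
tool_pos: [0.5004, -0.1589, 0.2448]
orientation: [-3.047, -0.765, 0.001]
ft_force: [-0.2, 0.4, 0.5]
finger_gap: 0.0006
```

Run:
```python
from h import *
s=snap('wrist','wrist1'); st=manip.get_state(); print(st['time_s'],st['tool_pos'],rot(st['orientation']).round(3),st['joints'].round(2),st['ft_force'])
```

```text
1.7 [ 0.50122627 -0.16156411  0.24438621] [[ 0.885  0.465 -0.   ]
 [ 0.465 -0.885 -0.001]
 [-0.001  0.001 -1.   ]] [-0.53  0.32  1.49 -0.    1.33  0.55] [-1.99528283 -2.53148728 -1.07762386]
```

View pics/wrist1.png

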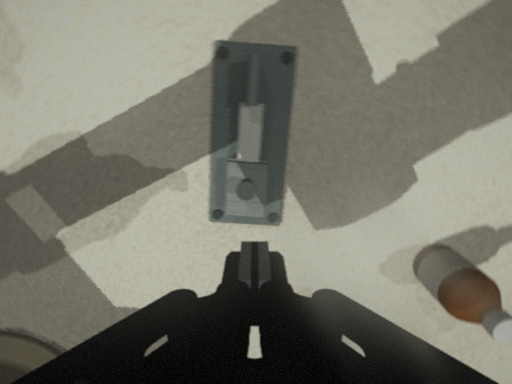

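Run:
```python
from h import *
i=cv2.imread('pics/wrist1.png')[30:240,180:320]
cv2.imwrite('pics/crop1.png',np.clip(cv2.resize(i,(400,600),interpolation=cv2.INTER_CUBIC)*1.6,0,255).astype('uint8'))
w=load('wrist1')
def A(x,y): return 180+x*.35,30+y*.35
c=[onz(w,*p,0.008) for p in [(217,42),(297,46),(209,221),(281,223)]]; print(np.round(c,4))
```

```text
[[ 0.5997 -0.0612  0.008 ]
 [ 0.6366 -0.1384  0.008 ]
 [ 0.4097 -0.1428  0.008 ]
 [ 0.4505 -0.2249  0.008 ]]
```

View pics/crop1.png

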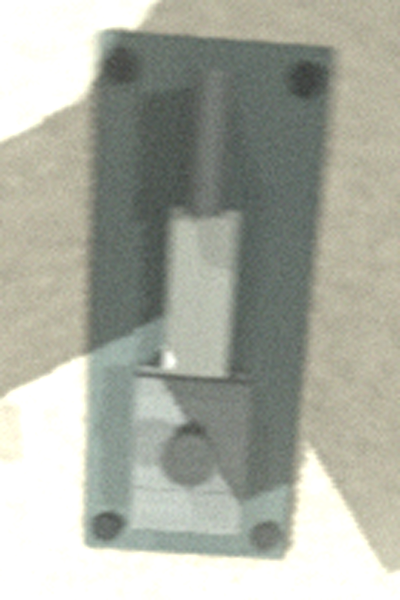

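Run:
```python
from h import *
w=load('wrist1')
def A(x,y): return 180+x*.35,30+y*.35
for z in (.055,.07,.08): print('head',z,onz(w,*A(189,455),z))
a,b=onz(w,*A(205,213),.06),onz(w,*A(213,72),.06); d=b-a;print(a,b,np.linalg.norm(d),np.arctan2(d[1],d[0]))
for y in [(133,375),(252,380),(130,530),(240,533)]: print('fork',onz(w,*A(*y),.044))
```

```text
head 0.055 [ 0.48233055 -0.15926249  0.055     ]
head 0.07 [ 0.48648825 -0.15748732  0.07      ]
head 0.08 [ 0.48926005 -0.15630388  0.08      ]
[ 0.56213413 -0.12360018  0.06      ] [ 0.60201578 -0.105296    0.06      ] 0.043881538278878605 0.43028185278061076
fork [ 0.49718564 -0.12730855  0.044     ]
fork [ 0.51669233 -0.16778773  0.044     ]
fork [ 0.44051996 -0.15434134  0.044     ]
fork [ 0.46010841 -0.19364877  0.044     ]
```

Request:
step_arm --deltas '[{"dp":[-0.033,-0.005,-0.1],"dr":[0,0,-0.052]},{"dp":[-0.033,-0.005,-0.2],"dr":[0,0,-0.052]},{"dp":[-0.033,-0.005,-0.28],"dr":[0,0,-0.052]},{"dp":[-0.033,-0.005,-0.312],"dr":[0,0,-0.052]},{"dp":[-0.033,-0.005,-0.312],"dr":[0,0,-0.052]}]'

```text
time_s: 2.2
tool_pos: [0.4856, -0.1572, 0.1187]
orientation: [-3.061, -0.694, 0.005]
ft_force: [0.2, 0.2, 0.8]
finger_gap: 0.0
```

Run:
```python
from h import *
s=snap('wrist','wrist2'); st=manip.get_state(); print(st['time_s'],st['tool_pos'],st['joint_velocities'].round(3),st['ft_force'])
```

```text
2.25 [ 0.48639708 -0.15763135  0.12015699] [ 0.    -0.028 -0.028 -0.002  0.008  0.001] [ 0.84977919 -0.56672793 -0.34489641]
```

View pics/wrist2.png

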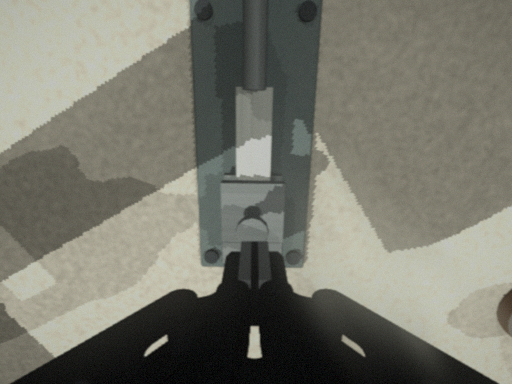

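Run:
```python
from h import *
w=load('wrist1');v=load('wrist2');t=load('top0');s=load('side0')
p=(253,232)
print(tri(ray(w,246.2,189.3),ray(v,*p)))
for z in (.06,.07,.08): print(onz(v,*p,z), proj(t,onz(v,*p,z)),proj(s,onz(v,*p,z)))
# ridge near end
print('ridge near',tri(ray(w,180+205*.35,30+213*.35),ray(v,257,89)))
i=cv2.imread('pics/wrist2.png')[190:270,200:306]
cv2.imwrite('pics/crop2.png',np.clip(cv2.resize(i,None,fx=5,fy=5,interpolation=cv2.INTER_CUBIC)*1.6,0,255).astype('uint8'))
```

```text
(array([ 0.48995673, -0.15535924,  0.08369046]), np.float64(0.0012998544992277165))
[ 0.47975032 -0.15932974  0.06      ] [309.56898507 220.42243652] [253.30755211 246.41885709]
[ 0.48392926 -0.15741168  0.07      ] [309.34520635 218.93252445] [254.22763003 243.92196453]
[ 0.48810821 -0.15549363  0.08      ] [309.11892645 217.42595962] [255.1542863  241.40721977]
ridge near (array([ 0.56159502, -0.12337117,  0.04233217]), np.float64(0.0006957364489415424))
```

View pics/crop2.png

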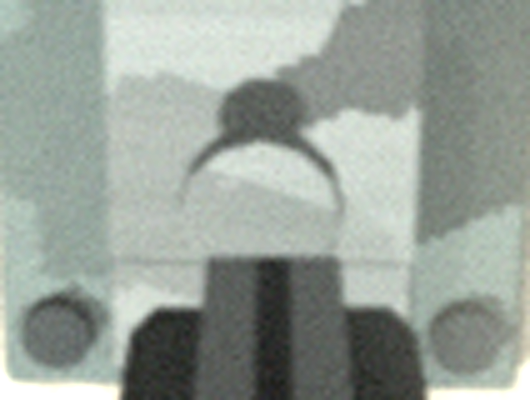

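Request:
step_arm --deltas '[{"dp":[-0.003,0,-0.04]},{"dp":[-0.003,0,-0.08]},{"dp":[-0.003,0,-0.105]},{"dp":[-0.003,0,-0.12]}]'

```text
$.deltas[0]: bad value
```

Request:
step_arm --deltas '[{"dp":[0,0,-0.005]},{"dp":[0,0,-0.01]}]'

```text
$.deltas[0]: bad value
```

Request:
step_arm --deltas '[{"dp":[-0.003,0,-0.03],"dr":[0,0,0]},{"dp":[-0.003,0,-0.06],"dr":[0,0,0]},{"dp":[-0.003,0,-0.085],"dr":[0,0,0]},{"dp":[-0.003,0,-0.1],"dr":[0,0,0]}]'

```text
time_s: 2.65
tool_pos: [0.4854, -0.1578, 0.0799]
orientation: [-3.064, -0.694, 0.0]
ft_force: [-0.9, 0.8, 3.7]
finger_gap: 0.0001
```

Request:
step_arm --deltas '[{"dp":[0,0,-0.008],"dr":[0,0,0]},{"dp":[0,0,-0.016],"dr":[0,0,0]},{"dp":[0,0,-0.022],"dr":[0,0,0]}]'

```text
time_s: 2.95
tool_pos: [0.4854, -0.1578, 0.0716]
orientation: [3.064, 0.694, -0.0]
ft_force: [-1.4, -0.1, 3.8]
finger_gap: 0.0004
```

Request:
step_arm --deltas '[{"dp":[0,0,-0.006],"dr":[0,0,0]},{"dp":[0,0,-0.012],"dr":[0,0,0]},{"dp":[0,0,-0.016],"dr":[0,0,0]}]'

```text
time_s: 3.25
tool_pos: [0.4854, -0.1578, 0.0652]
orientation: [3.064, 0.694, 0.0]
ft_force: [-0.6, 0.3, 3.1]
finger_gap: 0.0002
```

Request:
step_arm --deltas '[{"dp":[0,0,-0.002],"dr":[0,0,0]},{"dp":[0,0,-0.004],"dr":[0,0,0]}]'

```text
time_s: 3.45
tool_pos: [0.4854, -0.1578, 0.0639]
orientation: [3.064, 0.695, -0.0]
ft_force: [-5.3, 2.4, 14.3]
finger_gap: 0.0003
```

Request:
step_arm --deltas '[{"dp":[0,0,-0.002],"dr":[0,0,0]},{"dp":[0,0,-0.002],"dr":[0,0,0]},{"dp":[0,0,-0.002],"dr":[0,0,0]}]'

```text
time_s: 3.75
tool_pos: [0.4855, -0.1578, 0.0639]
orientation: [3.063, 0.695, 0.0]
ft_force: [-4.9, 1.7, 15.4]
finger_gap: -0.0004
```

Request:
step_arm --deltas '[{"dp":[0,0,0.1],"dr":[0,0,0]},{"dp":[0,0,0.22],"dr":[0,0,0]},{"dp":[0,0,0.34],"dr":[0,0,0]},{"dp":[0,0.03,0.45],"dr":[0,0,-0.07]},{"dp":[0.02,0.12,0.5],"dr":[0,0,-0.15]}]'

```text
time_s: 4.25
tool_pos: [0.494, -0.1113, 0.2666]
orientation: [3.107, 0.441, 0.007]
ft_force: [0.8, -0.2, -0.1]
finger_gap: -0.0
```

Request:
step_arm --deltas '[{"dp":[0.02,0.12,0.02],"dr":[0,0,-0.1]},{"dp":[0.04,0.24,0.02],"dr":[0,0,-0.2]},{"dp":[0.06,0.36,0.02],"dr":[0,0,-0.3]},{"dp":[0.08,0.48,0.02],"dr":[0,0,-0.395]},{"dp":[0.08,0.55,0.02],"dr":[0,0,-0.395]}]' --grip 1

```text
time_s: 4.75
tool_pos: [0.5255, 0.1133, 0.2704]
orientation: [-3.135, 0.197, 0.0]
ft_force: [0.0, 0.1, -0.2]
finger_gap: 0.0721
```

Request:
step_arm --deltas '[{"dp":[0.0,0.02,0.0],"dr":[0,0,0]},{"dp":[0.0,0.02,0.0],"dr":[0,0,0]}]'

```text
time_s: 4.95
tool_pos: [0.5253, 0.1186, 0.2706]
orientation: [3.135, -0.193, -0.001]
ft_force: [1.2, -0.3, 0.2]
finger_gap: 0.0853
```

Run:
```python
from h import *
s=snap('wrist','wrist3'); st=manip.get_state(); print(st['time_s'],st['tool_pos'],st['joint_velocities'].round(3),st['joints'].round(2),st['ft_force'])
```

```text
5.0 [0.5254217  0.11760692 0.27063481] [-0.028 -0.004  0.002  0.001  0.    -0.002] [ 0.    0.33  1.41 -0.    1.4   1.7 ] [ 0.02851039  0.46904792 -1.31052817]
```

View pics/wrist3.png

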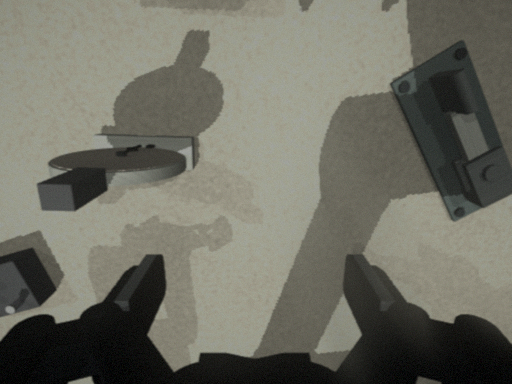

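Run:
```python
from h import *
v=load('wrist3')
i=cv2.imread('pics/wrist3.png')[115:225,25:205]
cv2.imwrite('pics/crop3.png',np.clip(cv2.resize(i,None,fx=4.4,fy=4.4,interpolation=cv2.INTER_CUBIC)*1.6,0,255).astype('uint8'))
```

```text
(no output)
```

View pics/crop3.png

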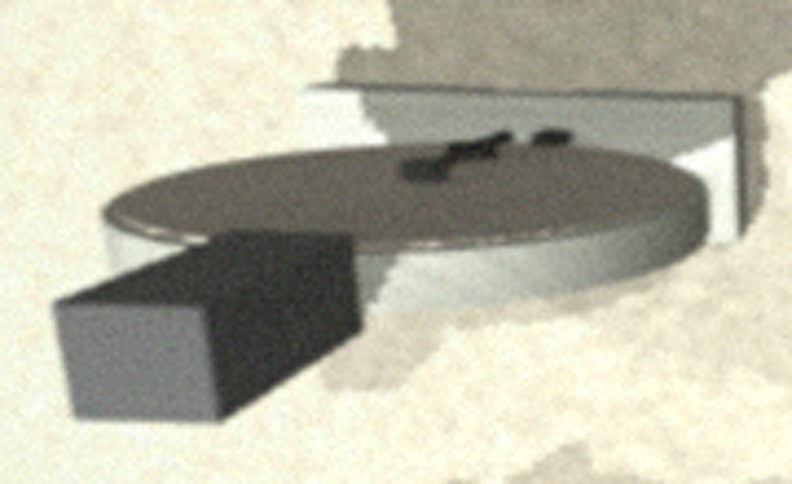

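Run:
```python
from h import *
v=load('wrist3');t=load('top0');s=load('side0')
P=lambda x,y:(25+x/4.4,115+y/4.4)
for z in(.19,.195,.2):
    c=np.array([onz(v,*P(*q),z) for q in [(57,302),(208,305),(222,420),(75,420)]])
    m=c.mean(0); e=c[0]-c[1]; f=c[3]-c[2]; g=(c[0]-c[3]+c[1]-c[2])/2
    print(z,m.round(4),np.linalg.norm(e),np.linalg.norm(f),np.linalg.norm(g),'yaw',np.arctan2(-e[0],e[1]),np.arctan2(-f[0],f[1]),np.arctan2(g[1],g[0]), proj(t,m),proj(s,m))
a,b=onz(v,*P(315,86),.016),onz(v,*P(738,97),.016); d=a-b; print(a,b,np.linalg.norm(d),np.arctan2(-d[0],d[1]))
print(tri(ray(v,*P(140,362)),ray(t,157+183*.18,171+(415-300)*.18)))
```

```text
0.19 [0.5534 0.2559 0.19  ] 0.023901225890733534 0.02401711874356142 0.01981211499615674 yaw -0.144525350402094 -0.12389866198778458 -0.18997704085357597 [187.95464183 192.15038109] [224.42501009 132.8434593 ]
0.195 [0.5546 0.2523 0.195 ] 0.0233295668287505 0.02344268780703766 0.01933825749920745 yaw -0.1445253504020924 -0.12389866198778061 -0.18997704085357683 [188.82665816 191.54819684] [225.04701386 132.37008137]
0.2 [0.5558 0.2488 0.2   ] 0.022757907766767477 0.022868256870513963 0.018864400002258155 yaw -0.14452535040209558 -0.12389866198778095 -0.1899770408535763 [189.70403136 190.94231331] [225.67305085 131.89363394]
[0.5831801  0.30468144 0.016     ] [0.56574754 0.18889982 0.016     ] 0.11708663278615575 -0.149441560512807
(array([0.55463109, 0.24894433, 0.19858574]), np.float64(0.002588418446493409))
```

Request:
step_arm --deltas '[{"dp":[0.03,0.12,0],"dr":[0,0,-0.024]},{"dp":[0.06,0.24,0],"dr":[0,0,-0.024]},{"dp":[0.073,0.32,0],"dr":[0,0,-0.024]},{"dp":[0.073,0.335,-0.03],"dr":[0,0,-0.024]},{"dp":[0.073,0.335,-0.05],"dr":[0,0,-0.024]}]'

```text
time_s: 5.5
tool_pos: [0.5547, 0.2513, 0.2495]
orientation: [3.132, -0.236, -0.002]
ft_force: [-0.6, -0.1, 0.2]
finger_gap: 0.0855
```

Run:
```python
from h import *
s=snap('wrist','wrist4'); st=manip.get_state(); print(st['time_s'],st['tool_pos'],st['orientation'],st['joint_velocities'].round(3),st['joints'].round(2),st['ft_force'])
```

```text
5.55 [0.55432723 0.25046633 0.24827036] [ 3.13101295 -0.23733138 -0.00532086] [-0.016 -0.013 -0.009 -0.001  0.039  0.   ] [ 0.23  0.5   1.22 -0.    1.43  1.95] [ 0.42036474 -0.31365462 -0.96382256]
```

View pics/wrist4.png

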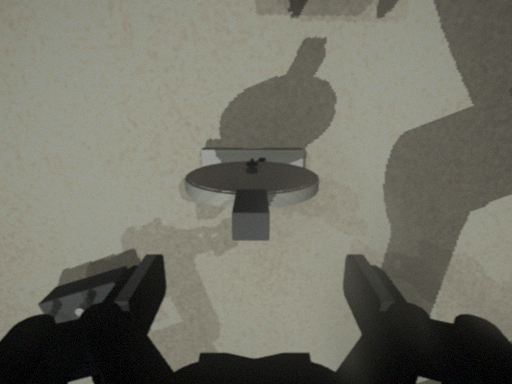

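Run:
```python
from h import *
v=load('wrist4');w=load('wrist3')
i=cv2.imread('pics/wrist4.png')[140:250,165:345]
cv2.imwrite('pics/crop4.png',np.clip(cv2.resize(i,None,fx=4.4,fy=4.4,interpolation=cv2.INTER_CUBIC)*1.6,0,255).astype('uint8'))
print(tri(ray(w,25+140/4.4,115+362/4.4),ray(v,251,225)),onz(v,251,225,.195))
d=onz(v,303.5,149,.016)-onz(v,203,149.5,.016); print(np.arctan2(-d[0],d[1])-np.pi, onz(v,253,149.3,.016))
```

```text
(array([0.55479105, 0.25315306, 0.1936254 ]), np.float64(0.0008393701900281012)) [0.55581578 0.25293194 0.195     ]
-0.14592199505299197 [0.57434817 0.24917215 0.016     ]
```

View pics/crop4.png

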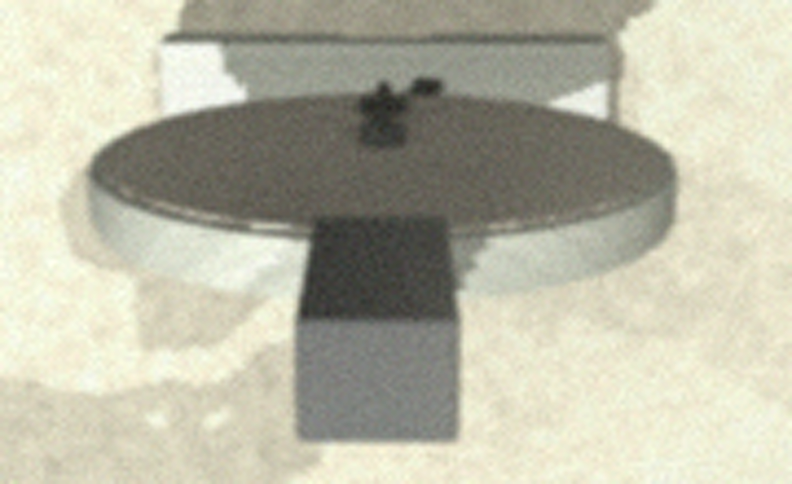

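Request:
step_arm --deltas '[{"dp":[0.002,0.005,-0.06],"dr":[0,0,0]},{"dp":[0.002,0.005,-0.12],"dr":[0,0,0]},{"dp":[0.002,0.005,-0.175],"dr":[0,0,0]},{"dp":[0.002,0.005,-0.196],"dr":[0,0,0]},{"dp":[0.002,0.005,-0.196],"dr":[0,0,0]}]'

```text
time_s: 6.05
tool_pos: [0.5553, 0.2528, 0.1719]
orientation: [3.132, -0.238, -0.003]
ft_force: [0.5, 1.2, -0.1]
finger_gap: 0.0852
```

Request:
step_arm --deltas '[{"dp":[0,0,0],"dr":[0,0,0]},{"dp":[0,0,0],"dr":[0,0,0]},{"dp":[0,0,0],"dr":[0,0,0]},{"dp":[0,0,0],"dr":[0,0,0]},{"dp":[0,0,0],"dr":[0,0,0]}]' --grip 0 --grip_force 70

```text
time_s: 6.55
tool_pos: [0.5556, 0.2541, 0.1731]
orientation: [3.133, -0.235, 0.002]
ft_force: [-0.3, -1.8, 1.1]
finger_gap: 0.0234
```

Run:
```python
from h import *
s=snap('wrist','wrist5'); st=manip.get_state(); print(st['time_s'],st['tool_pos'],st['orientation'],st['finger_gap'],st['ft_force'])
```

```text
6.6 [0.55565801 0.25406342 0.17307346] [ 3.13267915e+00 -2.35445129e-01  1.61081933e-03] 0.02335411579664213 [-0.86744082 -2.61277407  3.93081603]
```

View pics/wrist5.png

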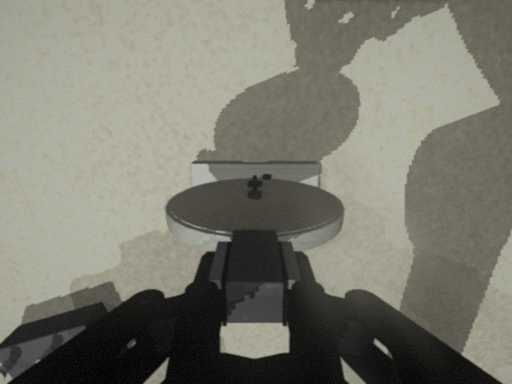

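Run:
```python
from h import *
i=cv2.imread('pics/wrist2.png')[0:130,200:310]
cv2.imwrite('pics/crop5.png',np.clip(cv2.resize(i,None,fx=4.5,fy=4.5,interpolation=cv2.INTER_CUBIC)*1.8,0,255).astype('uint8'))
```

```text
(no output)
```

View pics/crop5.png

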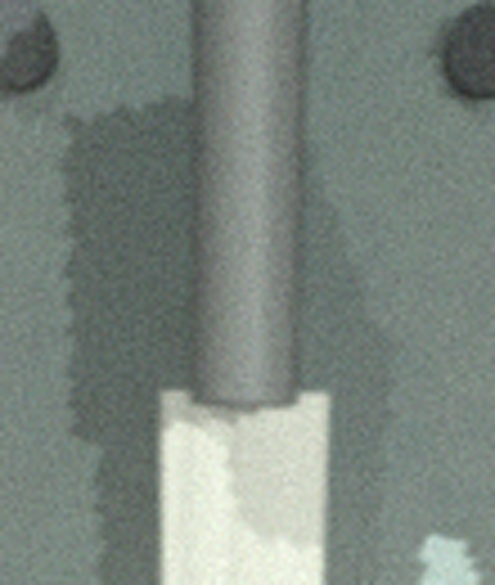

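Run:
```python
from h import *
v=load('wrist2'); P=lambda x,y:(200+x/4.5,y/4.5)
a=onz(v,*P(247,392),.055); b=onz(v,*P(249.4,10),.055); d=(b-a)[:2]/np.linalg.norm(b-a); print(a,b,np.arctan2(d[1],d[0]))
n=onz(v,*P(247,406),.055); print('near end',n,'mid',n[:2]+.023*d)
w=load('wrist1'); A=lambda x,y:(180+x*.35,30+y*.35)
a1,b1=onz(w,*A(206,200),.055),onz(w,*A(213,75),.055); d1=(b1-a1)[:2]; print(a1,b1,np.arctan2(d1[1],d1[0]))
# triangulated height of the mid/line: near end in both views (axis, top end edge)
print(tri(ray(v,*P(247,400)),ray(w,*A(205,210))))
m=np.array([*(n[:2]+.023*d),.06]); print(proj(load('top0'),m),proj(load('side0'),m), v['eye'],w['eye'])
```

```text
[ 0.56171297 -0.12149125  0.055     ] [ 0.60089355 -0.10306451  0.055     ] 0.439609040917039
near end [ 0.56016179 -0.12223344  0.055     ] mid [ 0.5809749  -0.11244497]
[ 0.56593797 -0.12192358  0.055     ] [ 0.60172081 -0.10546329  0.055     ] 0.4311428638379803
(array([ 0.56168643, -0.12248166,  0.01757273]), np.float64(0.0018297075754166521))
[296.3676924  192.05697618] [274.16181857 225.60736261] [ 0.55789253 -0.12346395  0.24699041] [ 0.57053704 -0.12160194  0.37322825]
```

Request:
step_arm --deltas '[{"dp":[0,0,0.02],"dr":[0,0,0]},{"dp":[0,0,0.08],"dr":[0,0,0]},{"dp":[0,0,0.15],"dr":[0,0,0]},{"dp":[0,0,0.22],"dr":[0,0,0]},{"dp":[0,0,0.26],"dr":[0,0,0]}]'

```text
time_s: 7.1
tool_pos: [0.5555, 0.2544, 0.2788]
orientation: [-3.132, 0.235, -0.003]
ft_force: [0.6, -0.1, -5.0]
finger_gap: 0.0233
```

Request:
step_arm --deltas '[{"dp":[0.004,-0.05,0],"dr":[0,0,0.05]},{"dp":[0.01,-0.13,0],"dr":[0,0,0.12]},{"dp":[0.015,-0.22,0],"dr":[0,0,0.2]},{"dp":[0.022,-0.31,0],"dr":[0,0,0.28]},{"dp":[0.028,-0.4,0],"dr":[0,0,0.34]}]'

```text
time_s: 7.6
tool_pos: [0.5662, 0.093, 0.2763]
orientation: [-3.124, -0.328, 0.002]
ft_force: [0.5, -0.2, -3.6]
finger_gap: 0.0231
```

Request:
step_arm --deltas '[{"dp":[0.007,-0.09,0],"dr":[0,0,0.06]},{"dp":[0.013,-0.18,0],"dr":[0,0,0.12]},{"dp":[0.02,-0.27,0],"dr":[0,0,0.18]},{"dp":[0.03,-0.36,0],"dr":[0,0,0.22]},{"dp":[0.034,-0.44,0],"dr":[0,0,0.22]}]'

```text
time_s: 8.1
tool_pos: [0.58, -0.0834, 0.2762]
orientation: [-3.066, -0.681, 0.001]
ft_force: [0.6, -0.6, -3.7]
finger_gap: 0.0231
```

Request:
step_arm --deltas '[{"dp":[0.002,-0.05,0],"dr":[0,0,0]},{"dp":[0.002,-0.076,0],"dr":[0,0,0]},{"dp":[0.002,-0.076,-0.03],"dr":[0,0,0]},{"dp":[0.002,-0.076,-0.05],"dr":[0,0,0]},{"dp":[0.002,-0.076,-0.05],"dr":[0,0,0]}]'

```text
time_s: 8.6
tool_pos: [0.5804, -0.1108, 0.2545]
orientation: [-3.064, -0.681, 0.005]
ft_force: [0.6, -0.7, -3.8]
finger_gap: 0.023
```

Run:
```python
from h import *
s=snap('wrist','wrist6');snap('side','side6');snap('top','top6'); st=manip.get_state(); print(st['time_s'],st['tool_pos'],st['orientation'],2*np.arctan2(st['orientation'][1],st['orientation'][0]),st['finger_gap'],st['ft_force'],st['ft_torque'])
a=cv2.imread('pics/side6.png');b=cv2.imread('pics/top6.png')
c=lambda i,x,y: cv2.resize(i[y:y+96,x:x+128],(400,300),interpolation=cv2.INTER_CUBIC)
o=np.hstack([c(a,205,150),c(b,240,140)]); cv2.imwrite('pics/crop6.png',np.clip(o*1.4,0,255).astype('uint8'))
```

```text
8.75 [ 0.5811203  -0.1114268   0.25670904] [3.06667624e+00 6.81624776e-01 3.90770569e-04] 0.4374256232161234 0.023320667673283092 [-0.14616244 -0.08811858 -4.32207106] [-0.04631075 -0.00699442  0.02006597]
```

View pics/wrist6.png

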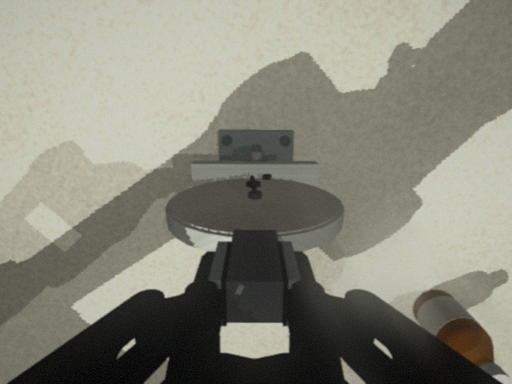

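View pics/crop6.png

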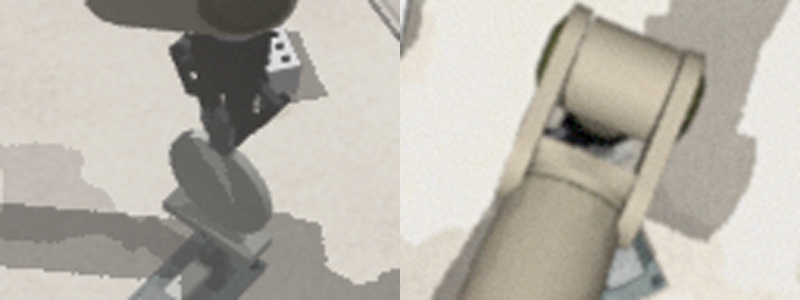

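Request:
step_arm --deltas '[{"dp":[0,0,-0.02],"dr":[0,0,0]},{"dp":[0,0,-0.04],"dr":[0,0,0]},{"dp":[0,0,-0.055],"dr":[0,0,0]},{"dp":[0,0,-0.06],"dr":[0,0,0]},{"dp":[0,0,-0.06],"dr":[0,0,0]}]'

```text
time_s: 9.25
tool_pos: [0.5809, -0.1122, 0.2321]
orientation: [-3.067, -0.68, 0.001]
ft_force: [-0.4, -1.4, -4.1]
finger_gap: 0.0232
```

Request:
step_arm --deltas '[{"dp":[0,0,-0.003],"dr":[0,0,0]},{"dp":[0,0,-0.006],"dr":[0,0,0]},{"dp":[0,0,-0.008],"dr":[0,0,0]},{"dp":[0,0,-0.01],"dr":[0,0,0]},{"dp":[0,0,-0.01],"dr":[0,0,0]}]'

```text
time_s: 9.75
tool_pos: [0.581, -0.1122, 0.2284]
orientation: [-3.067, -0.68, 0.0]
ft_force: [0.1, -1.0, -4.9]
finger_gap: 0.0233
```

Request:
step_arm --deltas '[{"dp":[0,0,-0.001],"dr":[0,0,0]},{"dp":[0,0,-0.002],"dr":[0,0,0]},{"dp":[0,0,-0.003],"dr":[0,0,0]},{"dp":[0,0,-0.003],"dr":[0,0,0]}]'

```text
time_s: 10.15
tool_pos: [0.581, -0.1122, 0.2272]
orientation: [-3.067, -0.68, 0.0]
ft_force: [0.4, -0.8, -4.3]
finger_gap: 0.0232
```

Request:
step_arm --deltas '[{"dp":[0,0,-0.001],"dr":[0,0,0]},{"dp":[0,0,-0.002],"dr":[0,0,0]},{"dp":[0,0,-0.002],"dr":[0,0,0]}]'

```text
time_s: 10.45
tool_pos: [0.5811, -0.1122, 0.2269]
orientation: [3.067, 0.68, 0.001]
ft_force: [-1.2, 0.4, 0.1]
finger_gap: 0.0229
```

Run:
```python
from h import *
s=snap('wrist','wrist7'); st=manip.get_state(); print(st['time_s'],st['tool_pos'],st['ft_force'],st['ft_torque'])
np.savez('st7.npz',p=st['tool_pos'],o=st['orientation'])
i=cv2.imread('pics/wrist7.png')[150:250,180:330]
cv2.imwrite('pics/crop7.png',np.clip(cv2.resize(i,None,fx=5,fy=5,interpolation=cv2.INTER_CUBIC)*1.8,0,255).astype('uint8'))
i=cv2.imread('pics/wrist7.png')[165:205,230:290]
cv2.imwrite('pics/crop7b.png',np.clip(cv2.resize(i,None,fx=12,fy=12,interpolation=cv2.INTER_CUBIC)*1.8,0,255).astype('uint8'))
```

```text
10.5 [ 0.58111218 -0.11223426  0.22696791] [-0.07071978  1.76822649  0.03156387] [0.15547215 0.22195794 0.01493877]
```

View pics/crop7.png

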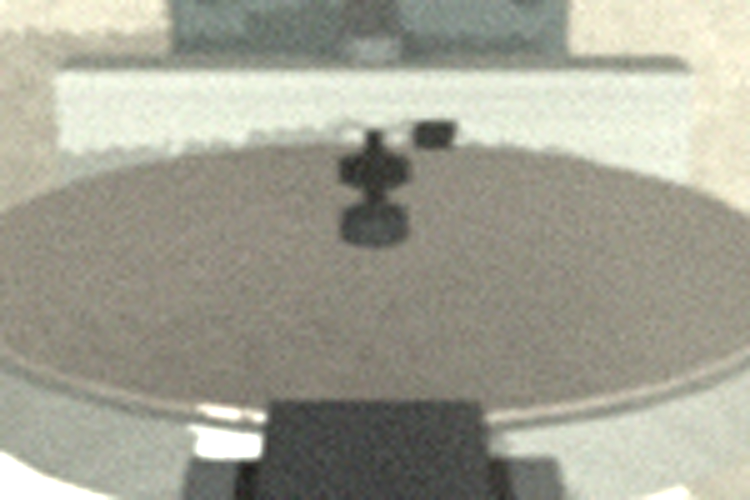

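View pics/crop7b.png

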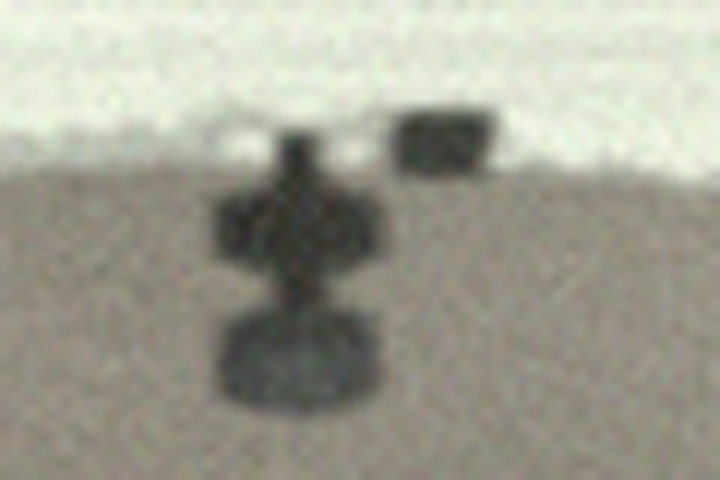

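```bash
cat >> h.py <<'E'
def gframe(st):
    # gauge frame from tool pose: tool x = gauge x, tool y=-gauge y, tool z=-gauge z ; origin 172.9 mm along tool z
    Rt=rot(st['o']); Rg=Rt@np.diag([1,-1,-1.]); return Rg, np.array(st['p'])+Rt@[0,0,.1729]
def dial(s,st,u,v,x=.0105):
    Rg,o=gframe(st); e,d=ray(s,u,v); e=Rg.T@(e-o); d=Rg.T@d; p=e+d*(x-e[0])/d[0]; return p
E
python3 - <<'E'
from h import *
s=load('wrist7'); st=dict(np.load('st7.npz'))
B=lambda x,y:(230+x/12,165+y/12)
for n,q in dict(tip=(298,130),hub=(300,360),idxc=(445,143),idxL=(393,143),idxR=(496,143),idxlow=(442,182),idxfar=(447,105)).items():
    p=dial(s,st,*B(*q)); r=p-[0.0105,0,.081]; print(n,p.round(4),np.hypot(*r[1:]).round(4),np.arctan2(-r[1],-r[2]).round(4))
E
```

```text
tip [ 0.0105 -0.001   0.0292] 0.0518 0.0186
hub [ 0.0105 -0.0009  0.086 ] 0.0051 2.957
idxc [ 0.0105 -0.0119  0.0331] 0.0493 0.2434
idxL [ 0.0105 -0.008   0.0331] 0.0485 0.166
idxR [ 0.0105 -0.0157  0.0332] 0.0503 0.3165
idxlow [ 0.0105 -0.0112  0.0443] 0.0384 0.2968
idxfar [ 0.0105 -0.0125  0.0214] 0.0609 0.2068
```

Request:
step_arm --deltas '[{"dp":[0.0031,-0.0067,0],"dr":[0.0147,0.0069,0]},{"dp":[0.0093,-0.02,-0.0006],"dr":[0.0441,0.0206,0]},{"dp":[0.0171,-0.0366,-0.0019],"dr":[0.0809,0.0378,0]},{"dp":[0.0249,-0.0533,-0.004],"dr":[0.1176,0.055,0]},{"dp":[0.0311,-0.0666,-0.0063],"dr":[0.147,0.0687,0]}]'

```text
time_s: 11.0
tool_pos: [0.5936, -0.139, 0.2243]
orientation: [-2.901, -0.643, 0.055]
ft_force: [-1.0, 1.8, 1.7]
finger_gap: 0.0232
```

Request:
step_arm --deltas '[{"dp":[0,0,0],"dr":[0,0,0]},{"dp":[0,0,0],"dr":[0,0,0]},{"dp":[0,0,0],"dr":[0,0,0]},{"dp":[0,0,0],"dr":[0,0,0]},{"dp":[0,0,0],"dr":[0,0,0]}]'

```text
time_s: 11.5
tool_pos: [0.5935, -0.1387, 0.2243]
orientation: [-2.905, -0.644, 0.054]
ft_force: [-1.2, 1.8, 3.7]
finger_gap: 0.0232
```

Request:
step_arm --deltas '[{"dp":[0,0,0],"dr":[0,0,0]},{"dp":[0,0,0],"dr":[0,0,0]},{"dp":[0,0,0],"dr":[0,0,0]},{"dp":[0,0,0],"dr":[0,0,0]},{"dp":[0,0,0],"dr":[0,0,0]}]'

```text
time_s: 12.0
tool_pos: [0.5935, -0.1388, 0.2243]
orientation: [-2.905, -0.644, 0.054]
ft_force: [-0.8, 0.8, 6.1]
finger_gap: 0.0233
```

```bash
cat > look.py <<'E'
from h import *
import sys
n=sys.argv[1]
s=snap('wrist','wrist'+n); st=manip.get_state(); print(st['time_s'],st['tool_pos'],st['finger_gap'],st['ft_force'],st['ft_torque'])
np.savez(f'st{n}.npz',p=st['tool_pos'],o=st['orientation'])
Rt=rot(st['orientation']); print('tool x',Rt[:,0].round(4),'tilt',np.arccos(-Rt[2,2]),'roll about x',np.arcsin(-Rt[2,1]))
i=cv2.imread(f'pics/wrist{n}.png'); f=lambda im,k:np.clip(cv2.resize(im,None,fx=k,fy=k,interpolation=cv2.INTER_CUBIC)*1.8,0,255).astype('uint8')
a=f(i[165:205,230:290],12); b=cv2.resize(f(i[140:265,150:360],3),(720,428))[:110]
cv2.imwrite(f'pics/crop{n}.png',a); cv2.imwrite(f'pics/crop{n}w.png',f(i[130:260,150:350],4))
E
python3 look.py 8
```

```text
12.05 [ 0.59350716 -0.13874962  0.22427274] 0.02305688537303356 [-1.26487522  1.09056842  4.46004649] [ 0.79369489  0.44892143 -0.01258379]
tool x [9.062e-01 4.228e-01 2.000e-04] tilt 0.1697590437569303 roll about x 0.16975887023848116
```

View pics/crop8.png

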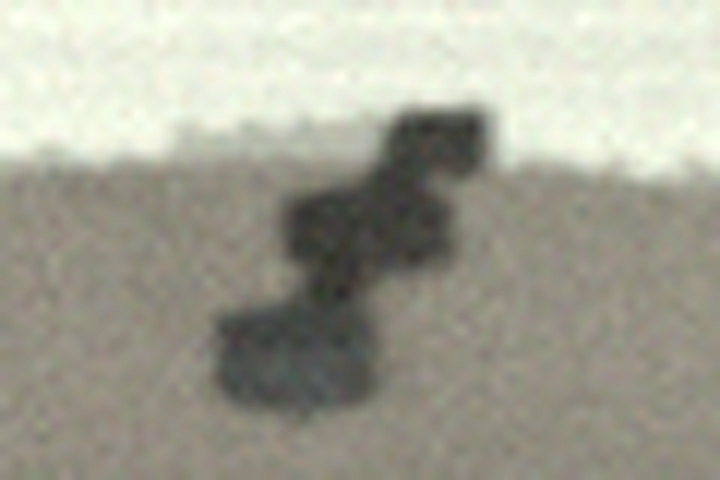

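View pics/crop8w.png

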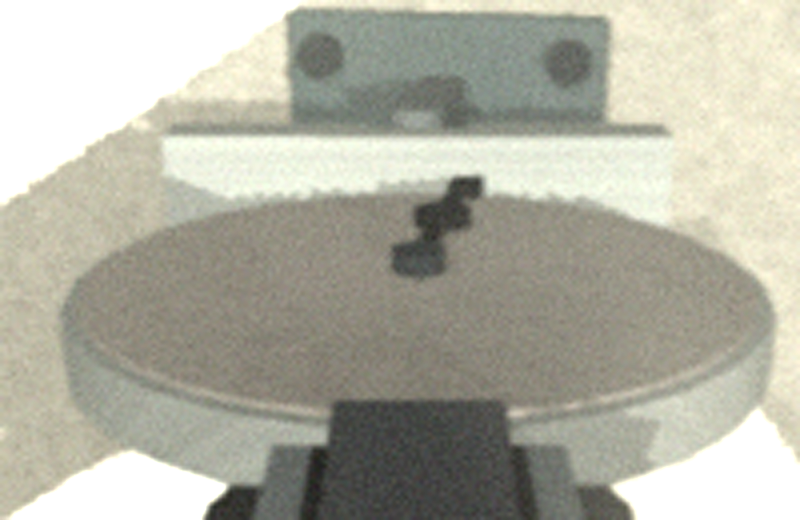

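```bash
cat > ang.py <<'E'
from h import *
from scipy.optimize import brentq
def gp(st,r,th,x=.0105,zp=.081):
    Rg,o=gframe(st); return o+Rg@np.array([x,-r*np.sin(th),zp-r*np.cos(th)])
if __name__=='__main__':
  for n in '78':
    s=load('wrist'+n); st=dict(np.load(f'st{n}.npz')); 
    f=lambda p:((proj(s,p)-[230,165])*12).round(1)
    print(n,'hub',f(gp(st,0,0)),'tip0',f(gp(st,.055,0)),'idx@.18 inner,center',f(gp(st,.055,.18)),f(gp(st,.0595,.18)),f(gp(st,.064,.18)))
    for r in (.03,.035,.04,.045): print(r,f(gp(st,r,0)),f(gp(st,r,.17)))
E
python3 ang.py
```

```text
7 hub [284.6 335.3] tip0 [285.2 119.7] idx@.18 inner,center [414.9 122.5] [423.5 108.4] [431.8  94.8]
0.03 [285.  206.9] [357.8 208.5]
0.035 [285.  188.2] [368.5 190. ]
0.04 [285.1 170.2] [378.8 172.2]
0.045 [285.1 152.7] [388.8 154.9]
8 hub [284.1 335.2] tip0 [284.7 119.7] idx@.18 inner,center [414.4 122.5] [423.  108.5] [431.3  94.9]
0.03 [284.5 206.9] [357.3 208.5]
0.035 [284.5 188.2] [368. 190.]
0.04 [284.6 170.2] [378.3 172.2]
0.045 [284.6 152.8] [388.3 154.9]
```

Run:
```python
from h import *
for n in '78':
    g=load('wrist'+n)['frame'].mean(2)
    print(n)
    for r in range(172,202): print(r,g[r,244:276].astype(int))
```

```text
7
172 [128 124 127 128 121 127 127 121 125 122 123 123 125 126 126 126 125 121
 124 124 125 125 124 125 122 127 123 125 124 123 127 125]
173 [127 126 122 119 116 112 120 122 122 125 127 129 127 121 120 123 120 113
 118 116 115 116 111 109 105 113 112 117 123 121 124 127]
174 [126 116 115 113 106 104 103 105 112 119 124 124 121 119 114 115 102 100
  91  79  65  59  62  62  61  65  74 100 127 129 127 125]
175 [119 110 106 101  99 105 104 101 102  97  95  98 100 104 102 101 101  99
  81  50  34  37  39  37  34  37  55  88 122 131 132 130]
176 [104 106 103  95 106 114 122 121 101  66  51  54  73  93 104 106 103  91
  68  43  36  37  33  37  37  36  54  93 112 123 130 125]
177 [ 98 102 100  98 106 117 121 123 100  56  29  40  65  96 110 120 110  94
  67  43  34  37  37  32  37  40  61 101 111 120 120 124]
178 [ 87  88  88  91  95  99  96 102  87  50  30  35  65  90  99 107  96  85
  70  42  35  39  34  34  33  44  74 107 111 106 100 102]
179 [72 78 78 75 77 80 80 77 62 45 27 34 46 67 80 82 80 79 71 57 52 45 45 48
 48 54 66 79 87 82 82 86]
180 [73 75 76 74 73 69 64 59 51 30 33 30 40 50 58 
[... 4831 characters left out ...]
45 43 45 47 50 44 47 46 45 45 44 45 62 65 70 72 78 74 77
 77 79 76 79 83 82 80 78]
196 [81 77 75 65 44 43 43 44 50 47 46 46 52 45 45 42 46 58 67 74 75 81 78 76
 79 78 77 82 76 77 80 78]
197 [74 81 72 67 55 40 48 40 44 43 47 45 45 51 48 44 47 59 71 71 72 74 76 81
 77 74 73 82 79 78 77 77]
198 [74 75 77 69 68 57 51 50 43 46 48 51 45 52 52 52 60 70 73 73 73 75 81 77
 74 79 77 75 79 77 78 76]
199 [76 78 80 76 75 71 69 64 66 60 61 52 66 65 70 72 76 73 79 74 77 77 75 77
 78 75 75 81 76 81 75 77]
200 [79 77 76 77 74 79 75 76 77 73 65 67 72 76 75 77 74 75 74 77 78 77 74 80
 75 76 78 77 76 74 78 76]
201 [77 78 78 73 74 71 74 73 79 72 75 80 75 76 77 77 76 78 76 74 76 77 79 76
 77 74 76 73 77 77 73 74]
```

Run:
```python
from h import *
s=load('wrist7'); st=dict(np.load('st7.npz')); Rg,o=gframe(st)
for x,z in ((.02,.016),(.02,0)): print(x,z,[proj(s,o+Rg@np.array([x,y,z])).round(2) for y in (.06,-.06)])
print('dial',[proj(s,o+Rg@np.array([.006,y,.081])).round(2) for y in (.065,-.065)])
g=s['frame'].mean(2)
for r in (161,162,163,164,165,166,168,170): print(r,g[r,186:200].astype(int),g[r,312:326].astype(int))
for r in (190,200,205,208,212,): print(r,g[r,158:186].astype(int),g[r,328:350].astype(int))
```

```text
0.02 0.016 [array([189.59, 162.52]), array([317.93, 162.46])]
0.02 0 [array([192.8 , 159.18]), array([314.74, 159.13])]
dial [array([166.99, 198.72]), array([340.43, 198.63])]
161 [106 102  99  97 101  93  98  90  83  85  80  80  86  83] [ 92  91  96 100 116 121 128 129 126 128 125 131 133 132]
162 [104  98 104 101  98  95  91  82  78  77  80  80  82  76] [ 79  81  82  88  97 109 125 126 126 123 127 128 135 128]
163 [109 104 103 103 105  96  90  84  88  90  89  88  91  84] [ 86  83  85  87  88 103 114 124 123 122 125 127 129 128]
164 [105 108 102 107 109 111 112 119 119 112 115 110 110 109] [104 105 105 107 107 106 114 122 120 125 126 131 131 135]
165 [ 98 108 106 109 113 125 130 135 133 132 132 130 125 132] [130 127 124 124 125 123 132 127 128 125 125 127 131 129]
166 [ 97 103 102 106 118 129 134 134 131 131 135 133 130 133] [129 130 129 132 131 132 130 128 128 127 128 127 132 130]
168 [ 99 102 106 106 106 124 129 130 129 131 125 130 127 130] [127 126 126 127 126 125 130 126 126 125 125 125 129 123]
170 [109 105 102 105 106 116 126 123 125 126 129 130 128 128] [127 127 130 127 126 1
[... 385 characters left out ...]
  84  78  80  79  84  81  87 108 120 125 127 125 128
 127 125 125 126]
205 [102 115 120 118 124 125 127 120 100  82  77  74  84  77  77  80  79  80
  83  77  82  78  75  79  79  75  80  76] [ 86  82  81  79  82  81  82  81  78  78  87  86  86  85  93 110 123 122
 127 124 120 125]
208 [127 133 129 124 130 126 111  94  77  73  73  73  77  77  78  76  81  77
  79  77  77  81  74  76  81  79  78  77] [ 85  83  78  83  81  80  81  82  81  82  79  81  86  85  84  95 113 122
 131 124 123 125]
212 [129 124 123 127 128 122 122 109  83  81  79  74  77  75  79  77  77  76
  75  80  85  78  77  79  78  80  77  77] [ 82  84  82  82  81  81  82  86  83  87  87  80  81  85  91 105 111 124
 127 127 127 128]
```

Request:
step_arm --deltas '[{"dp":[0.002,-0.0043,-0.0008],"dr":[0.0095,0.0044,0]},{"dp":[0.004,-0.0085,-0.0017],"dr":[0.019,0.0089,0]},{"dp":[0.004,-0.0085,-0.0017],"dr":[0.019,0.0089,0]},{"dp":[0.004,-0.0085,-0.0017],"dr":[0.019,0.0089,0]},{"dp":[0.004,-0.0085,-0.0017],"dr":[0.019,0.0089,0]}]'

```text
time_s: 12.55
tool_pos: [0.5951, -0.1423, 0.2236]
orientation: [-2.883, -0.639, 0.061]
ft_force: [-0.6, 1.7, 6.3]
finger_gap: 0.0229
```

Request:
step_arm --deltas '[{"dp":[0,0,0],"dr":[0,0,0]},{"dp":[0,0,0],"dr":[0,0,0]},{"dp":[0,0,0],"dr":[0,0,0]},{"dp":[0,0,0],"dr":[0,0,0]},{"dp":[0,0,0],"dr":[0,0,0]}]'

```text
time_s: 13.05
tool_pos: [0.5951, -0.1423, 0.2236]
orientation: [-2.883, -0.639, 0.061]
ft_force: [-1.7, 2.4, 6.1]
finger_gap: 0.0236
```

Request:
step_arm --deltas '[{"dp":[0,0,0],"dr":[0,0,0]},{"dp":[0,0,0],"dr":[0,0,0]},{"dp":[0,0,0],"dr":[0,0,0]},{"dp":[0,0,0],"dr":[0,0,0]},{"dp":[0,0,0],"dr":[0,0,0]}]'

```text
time_s: 13.55
tool_pos: [0.5951, -0.1423, 0.2235]
orientation: [-2.883, -0.639, 0.061]
ft_force: [-1.5, 2.1, 6.4]
finger_gap: 0.0233
```

```bash
python3 look.py 9
python3 - <<'E'
from h import *
g=load('wrist9')['frame'].mean(2)
for r in range(173,192): print(r,g[r,244:276].astype(int))
# half-level edges of bob and hub, per row
for n in '789':
    g=load('wrist'+n)['frame'].mean(2)
    def edges(r0,r1,l=55,a=244,b=276):
        p=g[r0:r1,a:b].mean(0); k=np.where(p<l)[0]; i,j=k[0],k[-1]
        return a+i-1+(p[i-1]-l)/(p[i-1]-p[i]), a+j+(l-p[j])/(p[j+1]-p[j])
    for nm,q in (('bob',(182,186)),('hub',(192,198))):
        e=edges(*q); print(n,nm,np.round(e,2),round(sum(e)/2,2))
E
```

```text
13.6 [ 0.59514155 -0.14230121  0.22356505] 0.02343377457025087 [-0.42010323  2.20030304  4.61563848] [0.93530774 0.48523025 0.00193763]
tool x [9.063e-01 4.226e-01 3.000e-04] tilt 0.1925747845260612 roll about x 0.19257458608819034
173 [132 135 128 127 131 133 132 130 132 129 124 126 131 127 129 126 126 130
 123 121 118 120 117 114 107 109 118 125 129 131 130 132]
174 [134 132 128 133 133 130 125 129 128 123 116 114 127 126 124 109 108 120
 103  76  60  59  62  62  60  67  91 124 129 131 130 130]
175 [121 113 113 126 123 111 109 109 114 115 104 103 105 115 115 106 104  95
  70  45  30  37  36  32  32  45  84 123 127 132 133 132]
176 [111  98 106 110 105 100 100  99 103 106 105 100 104 103 101 101 101  82
  53  34  39  35  35  36  36  41  85 126 135 133 127 132]
177 [102 101 100  99  96  96 100  99  99  99 102  95  99  99  99  96  97  81
  48  36  35  33  38  35  37  52  87 116 131 128 132 129]
178 [ 91  88  86  87  83  85  83  87  83  83  88  85  86  84  82  86  79  69
  45  33  32  42  30  34  38  50  79 105 109 105 114 121]
179 [76 81 75 77 83 78 81 72 81 77 78 75 76 78 80 71 65 52
[... 754 characters left out ...]
3 77 80 81]
187 [76 72 78 70 79 75 76 77 72 75 70 62 38 35 36 33 36 37 42 47 51 51 59 64
 67 71 76 79 76 80 77 78]
188 [77 74 73 74 72 75 74 74 75 75 69 60 37 28 32 35 36 49 62 67 68 66 73 72
 79 77 79 76 78 79 81 81]
189 [71 77 75 74 80 73 77 72 72 70 64 46 32 34 31 37 43 62 65 72 72 73 79 79
 80 79 76 78 78 82 76 82]
190 [75 74 76 73 72 70 58 53 52 48 47 34 37 39 36 41 52 67 73 70 74 82 78 76
 82 76 81 78 81 76 77 79]
191 [76 75 76 68 53 44 38 40 36 36 40 40 37 37 35 44 53 64 67 69 79 75 79 76
 75 80 76 73 78 78 79 73]
7 bob [247.32 261.37] 254.34
7 hub [247.8  260.67] 254.23
8 bob [253.1  267.14] 260.12
8 hub [247.7  260.65] 254.17
9 bob [253.67 268.  ] 260.84
9 hub [247.6  260.68] 254.14
```

View pics/crop9.png

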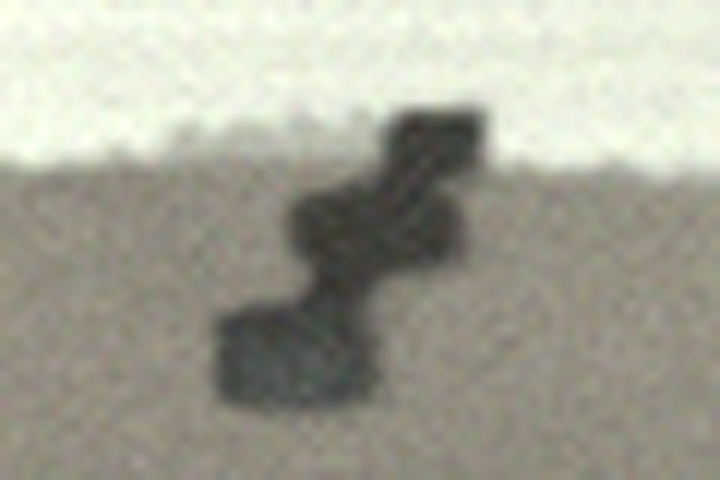

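View pics/crop9w.png

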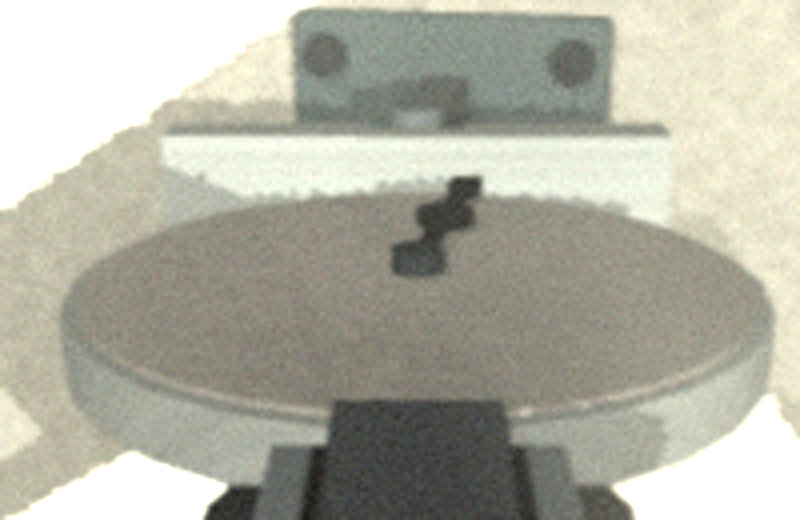

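Run:
```python
from h import *
from scipy.ndimage import gaussian_filter1d
# sub-pixel shift of patches rel. to wrist7 by phase correlation / template
a=load('wrist7')['frame'].mean(2).astype(np.float32)
def sh(b,x0,x1,y0,y1):
    t=a[y0:y1,x0:x1]; r=cv2.matchTemplate(b[y0-3:y1+3,x0-3:x1+3],t,cv2.TM_CCOEFF_NORMED); _,m,_,(i,j)=cv2.minMaxLoc(r)
    def s(l,c,h): return .5*(l-h)/(l-2*c+h)
    dx=s(r[j,i-1],r[j,i],r[j,i+1]) if 0<i<6 else 0; dy=s(r[j-1,i],r[j,i],r[j+1,i]) if 0<j<6 else 0
    return round(i-3+dx,2),round(j-3+dy,2),round(m,3)
for n in '89':
    b=load('wrist'+n)['frame'].mean(2).astype(np.float32)
    for nm,q in dict(hub=(244,266,189,202),idxR=(264,276,171,182),footL=(184,198,164,172),footR=(310,324,158,170),stem=(215,300,225,245),dialR=(330,350,200,220),dialL=(158,178,200,225)).items(): print(n,nm,sh(b,*q))
```

```text
8 hub (np.float32(0.38), np.float32(0.15), 0.918)
8 idxR (np.float32(-0.13), np.float32(-0.03), 0.971)
8 footL (np.float32(-0.01), np.float32(0.12), 0.945)
8 footR (np.float32(-0.2), np.float32(-0.28), 0.934)
8 stem (np.float32(-0.56), np.float32(-0.17), 0.876)
8 dialR (np.float32(-0.17), np.float32(0.15), 0.98)
8 dialL (np.float32(-0.4), np.float32(-0.05), 0.896)
9 hub (np.float32(0.25), np.float32(0.18), 0.909)
9 idxR (np.float32(-0.63), np.float32(0.09), 0.961)
9 footL (np.float32(-0.2), np.float32(-0.11), 0.921)
9 footR (np.float32(-0.15), np.float32(-0.37), 0.919)
9 stem (np.float32(-0.58), np.float32(-0.19), 0.877)
9 dialR (np.float32(-0.23), np.float32(0.22), 0.98)
9 dialL (np.float32(-0.61), np.float32(0.21), 0.894)
```

Run:
```python
from h import *
# index / tip / hub edges in upright-gauge pictures 5,6,7
def cross(p,l,a,right):
    idx=range(len(p)-1)
    out=[a+i+(p[i]-l)/(p[i]-p[i+1]) for i in idx if (p[i]-l)*(p[i+1]-l)<0]
    return np.round(out,2)
for n in '567':
    g=load('wrist'+n)['frame'].mean(2)
    d=g[160:205,244:280]; 
    for r in range(173,181):
        p=g[r,258:276]; q=g[r,247:260]
        print(n,r,'idx',cross(p,(p.min()+min(p[0],p[-1]))/2,258,0),'tip',cross(q,(q.min()+np.median(q))/2,247,0))
    p=g[192:198,244:266].mean(0); print('hub',cross(p,58,244,0))
```

```text
5 173 idx [265.35 268.08] tip [247.64 249.   255.   255.   257.86 258.06]
5 174 idx [262.99 270.81] tip [252.87 254.   254.   256.5 ]
5 175 idx [262.55 270.98] tip [252.47 256.15]
5 176 idx [261.72 271.05] tip [252.6 256.1]
5 177 idx [261.67 270.68] tip [252.54 256.01]
5 178 idx [262.39 269.94] tip [252.54 256.18]
5 179 idx [262.45 269.38] tip [252.41 256.34]
5 180 idx [] tip [252.62 256.1 ]
hub [246.95 261.63]
6 173 idx [260.9  261.02 265.08 268.8 ] tip [247.28 249.02]
6 174 idx [262.77 270.32] tip [247.45 249.25 256.76 258.54]
6 175 idx [262.55 270.51] tip [250.15 252.68]
6 176 idx [262.09 270.52] tip [250.02 253.26]
6 177 idx [262.02 270.45] tip [249.86 253.54]
6 178 idx [262.16 269.87] tip [249.72 253.69]
6 179 idx [262.6 269.9] tip [249.87 253.97]
6 180 idx [264.72 265.71 267.69 268.67] tip [249.78 254.56]
hub [247.58 261.12]
7 173 idx [265.69 268.92] tip [247.83 249.58]
7 174 idx [262.38 270.47] tip [247.65 251.5 ]
7 175 idx [262.43 270.38] tip [252.89 255.07]
7 176 idx [261.99 270.38] tip [252.73 256.15]
7 177 idx [261.85 270.25] tip [252.81 255.98]
7 178 idx [262.14 269.73] tip [252.71 255.85]
7 179 idx [262.59 269.75] tip [252.64 256.23]
7 180 idx [] tip [252.33 256.34]
hub [247.62 260.92]
```

```bash
python3 - <<'E'
from h import *
snap('side','side10'); a=cv2.imread('pics/side10.png')[170:290,200:360]
cv2.imwrite('pics/crop10.png',np.clip(cv2.resize(a,(800,600),interpolation=cv2.INTER_CUBIC)*1.4,0,255).astype('uint8'))
E
python3 look.py 11
```

```text
13.7 [ 0.59511482 -0.14230012  0.22355112] 0.023260081459144565 [-0.5757903   1.35962498  6.333907  ] [ 0.91047825  0.51457794 -0.02624069]
tool x [9.063e-01 4.226e-01 2.000e-04] tilt 0.19262919252848731 roll about x 0.19262908416094035
```

View pics/crop10.png

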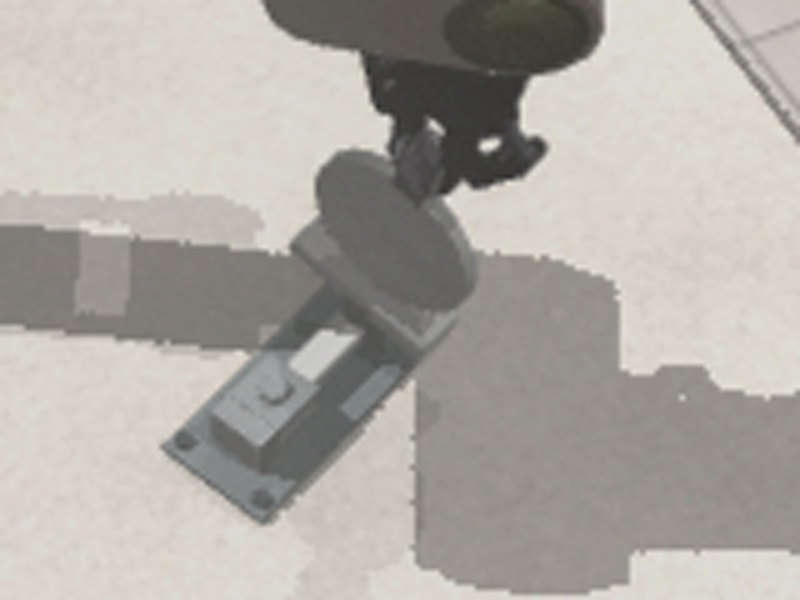

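View pics/crop11.png

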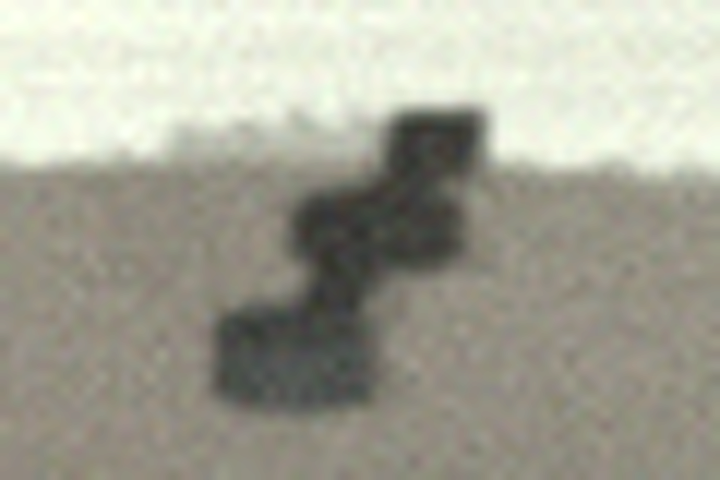

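```bash
python3 -c "
from station import ticket; print(ticket.sign_off())"
```

```text
the job is handed in; nothing more can be done
None
```

I pushed the pin home, set the gauge on the stud, leaned it onto the index mark and signed off at about 13.7 s, still holding it. No verdict was reported.

- **Pin:** I pushed it down with the closed fingers. It moved at about 3–4 N, then stopped at about 15 N with the head at 50 mm, which is the height given for fully home. The last side picture also shows the head low on the fork.
- **Gauge on the stud:** I gripped the stem at 70 N, and the jaws stopped at about 23 mm on the 24 mm stem. Contact came with the tool at 227 mm, so the groove roof sits on the 60 mm ridge. If the foot had missed the groove, contact would have come about 6 mm higher. It is pressed on the stud with about 10 N.
- **Pointer and index:** I rocked the gauge about the ridge to a lean of 0.193 rad and let the pointer settle. My readings of the index angle ranged from 0.188 to 0.198 rad, limited by pixel size and the steep view of the dial. They agree with the pointer to about 0.01 rad, and in the last picture the pointer runs into the middle of the mark.

**Weaker checks:**
- Triangulating the ridge's height between wrist views gave poor values (18–42 mm). I relied on the contact height instead.
- The mark shifted by about 0.5 pixel against the wrist camera during the lean. I put that down to slight movement in the grip, and the angle comparison allows for it.
- I did not measure the tip box, bottle and rack again at the end. The moves kept clear of them.

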